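Find the packed carton by feel and slide it to the despatch rail

TASK

Four identical closed cartons stand on the packing bench; one of them holds a set of steel brace joints and is several times heavier than the others, which hold only a paper liner. Find the heavy one by nudging the cartons, and slide it away from the robot until it stands flat against the aluminium rail at the back. Leave the other three upright and within about three centimetres of where they stood, do not turn any carton over, and do not disturb the tape roll and the beaker at the ends of the row.

Things in the scene. Friction and masses are not known exactly. Their poses are not given: they have to be found in the camera images.
- carton_a: One of four identical closed rigid white cartons, brown tape strip over the top; 100 mm deep (own x), 120 wide (own y), 70 high; too wide to grasp. Origin: centre of the underside; x points away from the robot, within 0.2 rad; z up. Any of the four may be the heavy one; it cannot be seen. This one is the rightmost (smallest y) of the row.
- carton_b: One of four identical closed rigid white cartons, brown tape strip over the top; 100 mm deep (own x), 120 wide (own y), 70 high; too wide to grasp. Origin: centre of the underside; x points away from the robot, within 0.2 rad; z up. Any of the four may be the heavy one; it cannot be seen. This one is the second from the right of the row.
- carton_c: One of four identical closed rigid white cartons, brown tape strip over the top; 100 mm deep (own x), 120 wide (own y), 70 high; too wide to grasp. Origin: centre of the underside; x points away from the robot, within 0.2 rad; z up. Any of the four may be the heavy one; it cannot be seen. This one is the second from the left of the row.
- carton_d: One of four identical closed rigid white cartons, brown tape strip over the top; 100 mm deep (own x), 120 wide (own y), 70 high; too wide to grasp. Origin: centre of the underside; x points away from the robot, within 0.2 rad; z up. Any of the four may be the heavy one; it cannot be seen. This one is the leftmost (largest y) of the row.
- rail: Fixed straight aluminium rail along the back, 1 m long (own y), 50 mm high, 20 mm thick (own x), turned up to 0.1 rad. Origin: centre of the underside of its upright leg; front face 10 mm to -x of it, so a carton flat against the rail has its centre 60 mm to -x of the origin and its x along the rail's x. Where along the rail does not matter.
- mat: Fixed brown board on the bench, 440 by 920 mm, 3 mm thick, its top at height 0.003 m; cartons slide on it, the rail stands on it. A light carton weighs 0.15 to 0.17 kg and needs a push of about 0.7 to 2 N to slide; the heavy one 0.80 to 0.98 kg and about 4 to 10 N, which remains while one rests against it after pushing. Friction is the same for all four within a run. Stopped by the rail it resists with much more.
- tape_roll: Bystander: loose roll of tape lying flat, 104 mm across and 48 mm high, beyond the right end of the row. Origin: centre of its underside.
- beaker: Bystander: white plastic beaker, 80 mm across and 100 mm high, beyond the left end of the row. Origin: centre of its underside.
Mind the look-alikes: they are no part of the job. What is shaped like the carton_c but red is not meant.

How it is judged:
By the outcome, as a careful person would: the job done as asked, in the order asked, and still so for the second after the job is handed in, with the robot touching nothing.
It also fails if it takes over 70 s, if anything falls off the work surface, if the arm or the gripper's body presses on something with over 40 N, if the wrist force passes 120 N, or if a joint passes its speed limit or range.

ROBOT

A 6-joint arm with a two-finger parallel gripper is mounted at the origin on the work surface. World frame = base frame: x ahead of the robot, y to its left, z up, the work surface at z = 0. Lengths are in m, angles in rad, forces in N, time in s.
With the tool pointing down it reaches from about 0.375 to 0.9 m from the base axis. Payload 3.1 kg.
Tool frame: the origin (TCP) lies midway between the tips of the shut fingers; the grasp point (between the pads) lies 19 mm behind it; z points along the fingers, y is the line along which they close (so a half turn about z gives the same grasp; the last joint's range is limited). The gripper opens to 85 mm and grips with 20 to 120 N. Pads are 22 mm wide; open, the fingers measure 114 mm over their backs; the gripper's body (76 mm by 85 mm) begins 54 mm behind the grasp point. The pads swing forward as they close: fully open they stand 13 mm farther back than shut.
Start: joints at [-1.417, 0.527, 1.433, -0, 1.181, -0.178], TCP at [0.204, -0.591, 0.202] pointing down, gripper open.
Joint ranges: [-3.08, 3.08], [-0.75, 2.2], [0.22, 2.44], [-1.43, 4.57], [0, 2.65], [-2.85, 2.85]. Speed limits (rad/s): [2.79, 2.79, 3.14, 3.14, 3.14, 3.14].

INTERFACE

Orientations are given as a unit quaternion [x, y, z, w].
In Python, from station import manip gives the robot as it stands. The module is installed in compiled form; this text tells all that it offers.
- The arm moves only by the tool apply_moves, never from a script. Its arguments are lists of equal length, an entry for each row: "claw": the gripper's target within -1 to 1 (fully open at 1, half-way at 0, shut at -1); "travel": the shift along the tool's x, y, z scaled (see below), a list of three; "turn": the turn, a rotation vector about the tool's x, y, z scaled (see below), a list of three. In form: {"claw": [claw, ...], "travel": [[dx, dy, dz], ...], "turn": [[rx, ry, rz], ...]}. A call has 1 to 5 rows; each row is the pose to reach, as a shift and turn from the pose commanded when the call began, along the tool's axes at that moment, turning the shorter way round; what a row does not reach only later rows make up. The controller multiplies each number of a shift by 800 mm and each number of a turn by 180 degrees. A row lasts 1/12 s, in which the tool goes at most 41.7 mm and 7.16 degrees, less where a joint would pass 70% of its speed; a pose out of reach is approached as far as the arm can. A call with a number of a shift or a turn outside -1 to 1 is refused whole. A call with a gripper value outside its range is refused whole. The fingers move at their own pace and stop on an object; "newtons" is the grip in N (left out, the last holds). Time passes only in rows, so rows that repeat a pose let the fingers close. It gives the time, the measured TCP pose, the force, the opening and the grip force at its end, in the units of the state.
- manip.sense(): the state, without advancing time (a new reading comes with each control period).
- manip.snapshot(name): name is "scene" or "side" or "wrist"; returns a dict with "pixels" (384x512x3 uint8, red, green, blue), "depth" (384x512 float32, m along the optical axis (not along the pixel's ray), 0 where there is no reading), "intrinsics" (3x3 intrinsics, pixels), "R" (3x3) and "t" (3): a world point X has camera coordinates R X + t. Camera axes: x right, y down, z forward; pixel columns grow to the right and rows downward; lengths in m; the calibration is good to about 2 mm. A picture is of the moment at which its call begins.
- manip.sign_off(): hands the job in; it is judged then, once.
The state is a dict: "t": time; "q": joint angles; "qd": joint speeds; "tau": joint torques, N m; "tcp_pos": TCP position; "tool_rot": TCP orientation; "force": force on the tool from outside, world axes, zero at the start; "ft_torque": the same for the moment, N m; "finger_gap": opening from 0.0 (shut) to 1.0 (fully open); "gripper_force": force on a finger pad.
Only numpy, scipy, OpenCV 4.12 (cv2) and the standard library are available. Lean on these libraries where they do the work, as an engineer would, in place of code of your own. Each camera call takes 0.05 s, during which the arm holds its last target. There are 200 camera calls.

## Working session

There is one attempt and no reset: what is moved stays moved. The work goes in short steps, Python scripts to look and compute and a tool call to move; the robot and the scene stay as the last step left them, time stands still between calls to the robot, and variables do not carry over. Pictures are saved under pics/ and viewed, at most 10 in all, crops included, and the job is handed in when it is done.

Besides the shell and the picture viewer there is one more tool, called after "Request:" as name(argument=value, ...) on one line, values as JSON. apply_moves: Moves the arm, as the interface text tells. Shifts and turns lie within -1 to 1; 1 stands for 800 mm of shift or 180 degrees of turn. Its arguments: {"type":"object","properties":{"claw":{"type":"array","items":{"type":"number"}},"travel":{"type":"array","items":{"type":"array","items":{"type":"number"}}},"turn":{"type":"array","items":{"type":"array","items":{"type":"number"}}},"newtons":{"type":"number"}},"required":["claw","travel","turn"]}

```bash
mkdir -p pics
python3 - <<'E'
from station import manip
import cv2,numpy as np
s=manip.sense();print({k:np.round(v,3) for k,v in s.items()})
for n in("scene","side"):
    d=manip.snapshot(n);np.savez(n+'.npz',**d);cv2.imwrite(f'pics/{n}0.png',d['pixels'][...,::-1])
    print(n,d['intrinsics'],-d['R'].T@d['t'])
E
```

```text
{'t': np.float64(0.0), 'q': array([-1.416,  0.528,  1.434, -0.   ,  1.181, -0.178]), 'qd': array([ 0.   , -0.002,  0.002, -0.001,  0.   ,  0.002]), 'tau': array([-0.0000e+00, -4.4235e+01, -1.7803e+01, -0.0000e+00,  8.0000e-03,
        0.0000e+00]), 'tcp_pos': array([ 0.204, -0.59 ,  0.201]), 'tool_rot': array([ 0.986,  0.166,  0.   , -0.001]), 'force': array([-0.128,  1.166,  0.357]), 'ft_torque': array([-0.013,  0.024, -0.038]), 'gripper_force': np.float64(0.0), 'finger_gap': np.float64(1.005)}
scene [[347.6218476    0.         261.41777776]
 [  0.         347.6218476  195.21672526]
 [  0.           0.           1.        ]] [0.94306181 0.73963384 1.05913967]
side [[486.97653264   0.         252.08772462]
 [  0.         486.97653264 193.67162613]
 [  0.           0.           1.        ]] [0.329641   1.11237569 1.28143466]
```

View pics/scene0.png

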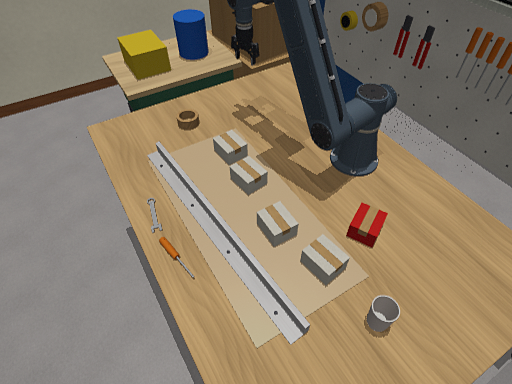

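View pics/side0.png

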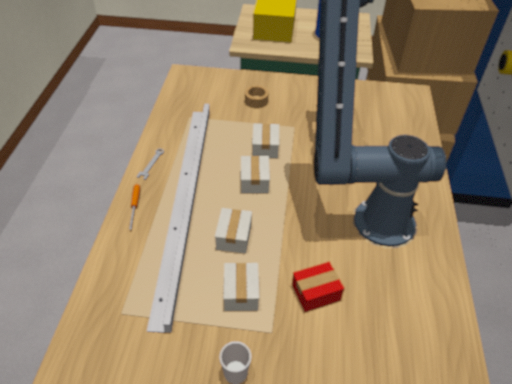

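The white cartons a–d are at scene pixels (230,147), (248,174), (277,222) and (325,258), and at side pixels (266,140), (255,174), (234,230) and (241,287). The red look-alike is at scene (367,225) and side (318,287), and I'm excluding it. The rail runs from (157,148) to (300,335) in the scene view. The tape roll is at (188,119) and the beaker at (382,314).

```bash
cat > h.py <<'E'
import cv2,numpy as np
def cloud(d):
    K,R,t=d['intrinsics'],d['R'],d['t'];z=d['depth'];v,u=np.indices(z.shape)
    c=np.stack([(u-K[0,2])/K[0,0]*z,(v-K[1,2])/K[1,1]*z,z],-1)
    P=(c-t)@R; P[z==0]=-9; return P
def tops(d,zlo,zhi,amin):
    P=cloud(d);m=((P[...,2]>zlo)&(P[...,2]<zhi)&(P[...,0]>.3)&(P[...,0]<1.0)&(abs(P[...,1])<.8)).astype(np.uint8)
    m=cv2.morphologyEx(m,cv2.MORPH_OPEN,np.ones((2,2),np.uint8))
    n,l,st,_=cv2.connectedComponentsWithStats(m);out=[]
    for i in range(1,n):
        if st[i,4]<amin: continue
        p=P[l==i][:,:2].astype(np.float32);r=cv2.minAreaRect(p)
        (cx,cy),(w,h),a=r
        col=d['pixels'][l==i].mean(0)
        a=a if w<h else a-90   # angle of short side
        out.append((round(cx,4),round(cy,4),round(min(w,h),3),round(max(w,h),3),round(a,1),st[i,4],col.astype(int).tolist()))
    return sorted(out,key=lambda o:o[1])
E
cat > look.py <<'E'
from h import *;from station import manip
for n in("scene","side"):
    d=manip.snapshot(n);print(n)
    for o in tops(d,.066,.08,60):print('  top',o)
    for o in tops(d,.046,.06,200):print('  mid',o)
E
python3 look.py
python3 - <<'E'
import sys
from h import *
d=np.load('scene.npz');cv2.imwrite('pics/crop.png',cv2.resize(d['pixels'][110:300,190:400,::-1],None,fx=3,fy=3))
E
```

```text
scene
  top (-4.2764, -4.6039, 0.146, 12.905, -47.7, np.int32(461), [166, 154, 134])
  top (-4.267, -4.509, 0.145, 13.048, -47.1, np.int32(560), [169, 157, 136])
  top (-4.199, -4.4294, 0.147, 13.257, -45.8, np.int32(802), [170, 158, 137])
  top (-4.2823, -4.2694, 0.163, 13.361, -45.6, np.int32(1019), [171, 159, 138])
  mid (-3.9138, -4.5199, 0.774, 13.534, -45.4, np.int32(1408), [176, 174, 173])
side
  top (-4.2259, -4.663, 0.158, 12.899, -47.0, np.int32(561), [189, 175, 152])
  top (-4.2693, -4.5105, 0.146, 13.043, -47.1, np.int32(682), [191, 177, 154])
  top (-4.2008, -4.4299, 0.145, 13.253, -45.8, np.int32(943), [191, 177, 154])
  top (-4.2793, -4.2756, 0.151, 13.357, -45.6, np.int32(1252), [193, 179, 156])
  mid (-3.9016, -4.5342, 0.809, 13.531, -45.4, np.int32(1364), [171, 167, 166])
```

View pics/crop.png

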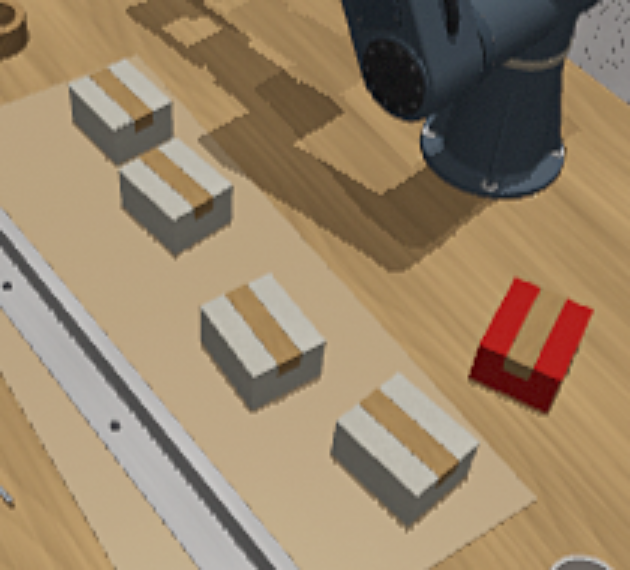

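The crop shows four white cartons with brown tape, crop pixels (120,105), (177,190), (263,335) and (405,445). The red decoy at (530,350) is separate. The fits picked up invalid pixels, so I'm fixing that.

```bash
cat > h.py <<'E'
import cv2,numpy as np
def cloud(d):
    K,R,t=d['intrinsics'],d['R'],d['t'];z=d['depth'];v,u=np.indices(z.shape)
    c=np.stack([(u-K[0,2])/K[0,0]*z,(v-K[1,2])/K[1,1]*z,z],-1)
    P=(c-t)@R; P[z==0]=-9; return P
def tops(d,zlo,zhi,amin):
    P=cloud(d);m=((P[...,2]>zlo)&(P[...,2]<zhi)&(P[...,0]>.3)&(P[...,0]<1.0)&(abs(P[...,1])<.8)).astype(np.uint8)
    n,l,st,_=cv2.connectedComponentsWithStats(m,connectivity=4);out=[]
    for i in range(1,n):
        if st[i,4]<amin: continue
        p=P[l==i][:,:2].astype(np.float32)
        (cx,cy),(w,h),a=cv2.minAreaRect(p)
        a=a if w<h else a-90   # direction of short side = own x
        a=(a+90)%180-90
        out.append([round(float(x),4) for x in(cx,cy,min(w,h),max(w,h),a)]+[int(st[i,4])])
    return sorted(out,key=lambda o:o[1])
E
python3 look.py
```

```text
scene
  top [0.4443, -0.3166, 0.1048, 0.1316, 3.7225, 462]
  top [0.463, -0.1255, 0.1035, 0.1259, 8.507, 576]
  top [0.4988, 0.1374, 0.1032, 0.1254, 0.0961, 813]
  top [0.4453, 0.3441, 0.1042, 0.1221, 8.5832, 1023]
  top [0.4058, 0.5825, 0.0325, 0.0673, 11.1796, 76]
  mid [0.6706, 0.0016, 0.0221, 1.0001, 4.5722, 1408]
side
  top [0.4427, -0.319, 0.0999, 0.1323, 5.0902, 566]
  top [0.4612, -0.1287, 0.0999, 0.1324, 8.1388, 668]
  top [0.4968, 0.1372, 0.1008, 0.1307, -0.9402, 951]
  top [0.4433, 0.344, 0.0991, 0.1258, 7.1917, 1246]
  top [0.4331, 0.56, 0.0203, 0.0589, -66.6908, 67]
  mid [0.6685, 0.0012, 0.0224, 1.001, 4.5129, 1395]
```

```bash
cat > go.py <<'E'
import sys,numpy as np
from scipy.spatial.transform import Rotation as R
from station import manip
s=manip.sense();r=R.from_quat(s['tool_rot']);p=s['tcp_pos']
print('t',round(float(s['t']),2),'p',p.round(4),'F',s['force'].round(2),'theta',np.degrees(np.arctan2(*r.as_matrix()[1::-1,0])).round(2))
th=np.radians(4.55);c,q=np.cos(th),np.sin(th);G=R.from_matrix([[c,q,0],[q,-c,0],[0,0,-1]])
print('turn',((r.inv()*G).as_rotvec()/np.pi).round(4))
for a in sys.argv[1:]:
    t=np.array(eval(a));print(a,(r.inv().apply(t-p)/.8).round(4),'rows',np.ceil(np.linalg.norm(t-p)/.0417))
E
python3 go.py .354,-.325,.2 .354,-.325,.025
```

```text
t 0.3 p [ 0.2042 -0.5905  0.2021] F [ 0.28  0.59 -0.24] theta 19.06
turn [-0.0002 -0.      0.0806]
.354,-.325,.2 [ 0.2854 -0.2524  0.0028] rows 8.0
.354,-.325,.025 [ 0.2854 -0.2523  0.2215] rows 9.0
```

Request:
apply_moves(claw=[0,0,0,0,0], travel=[[0.036,-0.032,0],[0.072,-0.063,0],[0.108,-0.095,0],[0.143,-0.126,0],[0.179,-0.158,0]], turn=[[0,0,0.0806],[0,0,0.0806],[0,0,0.0806],[0,0,0.0806],[0,0,0.0806]])

```text
t: 0.72
tcp_pos: [0.2987, -0.423, 0.2024]
tool_rot: [0.999, 0.039, 0.0, 0.0]
force: [1.9, -0.0, 0.6]
finger_gap: 0.5
gripper_force: 0.0
```

```bash
python3 go.py .354,-.325,.1 .354,-.325,.025
```

```text
t 0.72 p [ 0.2987 -0.423   0.2024] F [ 1.86 -0.04  0.62] theta 4.51
turn [ 0.     -0.0001 -0.0002]
.354,-.325,.1 [ 0.0785 -0.1167  0.128 ] rows 4.0
.354,-.325,.025 [ 0.0785 -0.1167  0.2217] rows 6.0
```

Request:
apply_moves(claw=[0,0,0,0,0], travel=[[0.026,-0.039,0.015],[0.052,-0.078,0.05],[0.0785,-0.1167,0.09],[0.0785,-0.1167,0.135],[0.0785,-0.1167,0.185]], turn=[[0,0,0],[0,0,0],[0,0,0],[0,0,0],[0,0,0]])

```text
t: 1.13
tcp_pos: [0.3551, -0.3246, 0.0564]
tool_rot: [0.999, 0.042, 0.001, 0.001]
force: [0.7, -0.3, -0.6]
finger_gap: 0.499
gripper_force: 0.0
```

Request:
apply_moves(claw=[0,0,0,0,0], travel=[[0,0,0.0367],[0,0,0.0367],[0.01,0,0.0367],[0.02,0,0.0367],[0.02,0,0.0367]], turn=[[0,0,0],[0,0,0],[0,0,0],[0,0,0],[0,0,0]])

```text
t: 1.55
tcp_pos: [0.3723, -0.3276, 0.0292]
tool_rot: [0.999, 0.04, 0.002, 0.003]
force: [1.1, 0.2, 0.3]
finger_gap: 0.502
gripper_force: 0.0
```

```bash
python3 go.py; python3 look.py|grep -v mid
```

```text
t 1.55 p [ 0.3723 -0.3276  0.0292] F [1.14 0.16 0.32] theta 4.59
turn [ 0.0019 -0.0012  0.0002]
scene
  top [0.4443, -0.3156, 0.1022, 0.128, 4.406, 462]
  top [0.4626, -0.1258, 0.1033, 0.1238, 8.4069, 572]
  top [0.4984, 0.1375, 0.1022, 0.1252, -1.2333, 806]
  top [0.4448, 0.3443, 0.1026, 0.1221, 8.6729, 1023]
  top [0.4049, 0.5822, 0.0339, 0.0673, 11.375, 80]
side
  top [0.4424, -0.3162, 0.0997, 0.1314, 5.3374, 567]
  top [0.4603, -0.127, 0.0985, 0.1291, 6.3004, 676]
  top [0.4969, 0.1374, 0.1017, 0.1271, 0.2668, 960]
  top [0.4435, 0.344, 0.0991, 0.1254, 6.9629, 1259]
```

Request:
apply_moves(claw=[0,0,0,0,0], travel=[[0.006,-0.006,0],[0.011,-0.006,0],[0.016,-0.006,0],[0.021,-0.006,0],[0.026,-0.006,0]], turn=[[0,0,0],[0,0,0],[0,0,0],[0,0,0],[0,0,0]])

```text
t: 2.07
tcp_pos: [0.3896, -0.3184, 0.0271]
tool_rot: [0.999, 0.04, -0.0, -0.0]
force: [-1.7, 0.4, 2.3]
finger_gap: 0.498
gripper_force: 1.1
```

```bash
python3 go.py; python3 look.py|grep top|head -1;python3 go.py
```

```text
t 2.07 p [ 0.3896 -0.3184  0.0271] F [-1.69  0.42  2.29] theta 4.59
turn [-0.0002  0.0003  0.0002]
  top [0.4418, -0.3161, 0.1204, 0.1271, 5.3285, 485]
t 2.17 p [ 0.3904 -0.3188  0.0269] F [-0.38 -0.09 -0.62] theta 4.59
turn [ 0.0002 -0.0002  0.0002]
```

Request:
apply_moves(claw=[0,0,0,0,0], travel=[[0.003,0,0],[0.006,0,0],[0.009,0,0],[0.012,0,0],[0.015,0,0]], turn=[[0,0,0],[0,0,0],[0,0,0],[0,0,0],[0,0,0]])

```text
t: 2.58
tcp_pos: [0.4018, -0.3177, 0.0268]
tool_rot: [0.999, 0.04, -0.0, -0.0]
force: [-2.4, 0.2, 0.4]
finger_gap: 0.504
gripper_force: 0.7
```

```bash
cat > f.py <<'E'
from station import manip
import numpy as np
F=[]
for i in range(6):
    s=manip.sense();F.append(s['force']);manip.snapshot('wrist')
print(s['tcp_pos'].round(4),np.mean(F,0).round(2),np.std(F,0).round(2),np.round(s['tau'],2))
E
python3 f.py; python3 look.py|grep top
```

```text
[ 0.4021 -0.3179  0.0269] [-0.69 -0.01  0.23] [0.83 0.15 0.36] [ 4.000e-02 -4.001e+01 -7.680e+00  0.000e+00 -0.000e+00  0.000e+00]
  top [0.4535, -0.3152, 0.1216, 0.1262, 3.4254, 492]
  top [0.4634, -0.126, 0.1037, 0.1248, 8.1533, 578]
  top [0.4986, 0.1383, 0.1013, 0.1236, -0.4408, 802]
  top [0.4447, 0.3446, 0.1039, 0.122, 8.2862, 1023]
  top [0.4043, 0.5828, 0.0325, 0.0687, 7.4049, 82]
  top [0.4529, -0.3183, 0.1174, 0.1367, 7.7453, 561]
  top [0.4604, -0.1286, 0.0982, 0.1286, 6.1573, 692]
  top [0.4969, 0.1358, 0.1013, 0.1289, -1.055, 954]
  top [0.4434, 0.3441, 0.0994, 0.1255, 7.359, 1241]
  top [0.4265, 0.5621, 0.0305, 0.0646, -80.9643, 84]
```

Carton a slid about 12 mm with only about 0.7–2 N of resistance, so it's light. On to b.

```bash
python3 go.py .365,-.31,.027 .375,-.133,.027
```

```text
t 2.98 p [ 0.4018 -0.3178  0.0269] F [ 0.68 -0.26 -0.38] theta 4.55
turn [ 0.0001 -0.0001  0.    ]
.365,-.31,.027 [-0.0451 -0.0134 -0.0001] rows 1.0
.375,-.133,.027 [-1.50e-02 -2.33e-01 -1.00e-04] rows 5.0
```

Request:
apply_moves(claw=[0,0,0,0,0], travel=[[-0.045,-0.005,0],[-0.04,-0.05,0],[-0.03,-0.1,0],[-0.02,-0.15,0],[-0.015,-0.2,0]], turn=[[0,0,0],[0,0,0],[0,0,0],[0,0,0],[0,0,0]])

```text
t: 3.4
tcp_pos: [0.3774, -0.159, 0.0271]
tool_rot: [0.999, 0.038, 0.001, 0.001]
force: [0.7, 0.5, 0.4]
finger_gap: 0.498
gripper_force: 0.0
```

Request:
apply_moves(claw=[0,0,0,0,0], travel=[[0,-0.033,0],[0.01,-0.033,0],[0.02,-0.033,0],[0.025,-0.033,0],[0.03,-0.033,0]], turn=[[0,0,0],[0,0,0],[0,0,0],[0,0,0],[0,0,0]])

```text
t: 3.82
tcp_pos: [0.4008, -0.1325, 0.0271]
tool_rot: [0.999, 0.04, 0.001, 0.001]
force: [-5.0, -1.9, 1.2]
finger_gap: 0.499
gripper_force: 3.6
```

Request:
apply_moves(claw=[0,0,0,0,0], travel=[[0.004,0,0],[0.008,0,0],[0.012,0,0],[0.016,0,0],[0.02,0,0]], turn=[[0,0,0],[0,0,0],[0,0,0],[0,0,0],[0,0,0]])

```text
t: 4.23
tcp_pos: [0.4082, -0.1275, 0.0267]
tool_rot: [0.999, 0.04, -0.007, -0.004]
force: [-12.7, -1.3, 8.5]
finger_gap: 0.5
gripper_force: 6.0
```

```bash
python3 f.py; python3 look.py|grep top
```

```text
[ 0.4091 -0.1275  0.0267] [-10.07   0.44   7.82] [1.32 0.78 0.65] [  0.53 -33.29  -9.29   0.57  -2.29   0.16]
  top [0.4637, -0.3135, 0.1028, 0.127, 4.1836, 467]
  top [0.4609, -0.1256, 0.1222, 0.1268, 4.1509, 608]
  top [0.499, 0.1382, 0.1012, 0.1249, -1.0867, 817]
  top [0.4446, 0.3441, 0.1037, 0.1221, 9.4473, 1018]
  top [0.4046, 0.5834, 0.0316, 0.0671, 7.6022, 69]
  top [0.4882, -0.3136, 0.046, 0.1303, 6.603, 255]
  top [0.4682, -0.1256, 0.1011, 0.1308, 5.0184, 668]
  top [0.4968, 0.1363, 0.1011, 0.1277, -1.5061, 955]
  top [0.4433, 0.343, 0.0992, 0.1285, 7.5914, 1250]
  top [0.4267, 0.5624, 0.0264, 0.0646, -79.3218, 82]
```

Carton b barely yields at about 10 N, so it's the heavy one. It needs about 0.15 m along the rail's x axis. I'm backing off briefly to unload the vertical force, then pushing.

Request:
apply_moves(claw=[0,0,0,0,0], travel=[[-0.03,0,0],[-0.03,0,0],[-0.03,0.004,0],[-0.03,0.004,0],[-0.02,0.004,0]], turn=[[0,0,0],[0,0,0],[0,0,0],[0,0,0],[0,0,0]])

```text
t: 5.05
tcp_pos: [0.3993, -0.1349, 0.0269]
tool_rot: [0.999, 0.039, -0.0, -0.0]
force: [-0.8, 0.3, -0.6]
finger_gap: 0.5
gripper_force: 0.0
```

```bash
python3 f.py; python3 look.py|grep top; python3 go.py
```

```text
[ 0.3997 -0.1342  0.0269] [-0.05  0.04  0.19] [0.68 0.21 0.43] [-5.000e-02 -3.399e+01 -4.050e+00  0.000e+00 -3.000e-02  0.000e+00]
  top [0.4638, -0.3145, 0.1023, 0.1286, 4.2307, 470]
  top [0.4705, -0.1249, 0.1035, 0.1269, 2.8005, 578]
  top [0.4989, 0.1386, 0.1017, 0.1243, -1.0401, 813]
  top [0.4455, 0.3438, 0.103, 0.1232, 8.6042, 1020]
  top [0.4058, 0.5815, 0.0335, 0.0686, 12.247, 80]
  top [0.4808, -0.3152, 0.061, 0.1292, 5.2895, 342]
  top [0.4689, -0.1261, 0.1, 0.1306, 4.2227, 691]
  top [0.4969, 0.1352, 0.1002, 0.1283, -0.8754, 949]
  top [0.4436, 0.3432, 0.0991, 0.1272, 6.9528, 1245]
  top [0.4276, 0.5627, 0.0287, 0.0647, -76.1036, 70]
t 5.45 p [ 0.3991 -0.1339  0.0269] F [-0.11  0.26  0.04] theta 4.58
turn [-0.      0.0001  0.0002]
```

Request:
apply_moves(claw=[0,0,0,0,0], travel=[[0.01,-0.004,0],[0.02,-0.004,0],[0.03,-0.004,0],[0.04,-0.004,0],[0.05,-0.004,0]], turn=[[0,0,0],[0,0,0],[0,0,0],[0,0,0],[0,0,0]])

```text
t: 5.87
tcp_pos: [0.4327, -0.1246, 0.0268]
tool_rot: [0.999, 0.041, -0.007, -0.003]
force: [-13.3, -1.7, 10.0]
finger_gap: 0.502
gripper_force: 6.6
```

Request:
apply_moves(claw=[0,0,0,0,0], travel=[[0.01,0,0],[0.02,0,0],[0.03,0,0],[0.04,0,0],[0.05,0,0]], turn=[[0,0,0],[0,0,0],[0,0,0],[0,0,0],[0,0,0]])

```text
t: 6.28
tcp_pos: [0.4711, -0.1212, 0.0268]
tool_rot: [0.999, 0.041, -0.008, -0.003]
force: [-13.8, -1.5, 11.9]
finger_gap: 0.498
gripper_force: 7.2
```

```bash
python3 f.py; python3 look.py|grep top; python3 go.py
```

```text
[ 0.4751 -0.1221  0.0266] [-6.85  1.05  4.91] [3.21 1.28 3.28] [ -0.27 -37.88 -10.3    0.24  -1.65   0.16]
  top [0.4644, -0.3147, 0.1019, 0.1245, 3.6422, 391]
  top [0.526, -0.1186, 0.1229, 0.1259, 4.9876, 634]
  top [0.4982, 0.1385, 0.1022, 0.123, -1.3875, 807]
  top [0.4447, 0.3444, 0.1042, 0.1226, 9.3608, 1023]
  top [0.4023, 0.5853, 0.0286, 0.0653, 2.8179, 73]
  top [0.4336, -0.3199, 0.0432, 0.1317, 5.565, 241]
  top [0.524, -0.1192, 0.1234, 0.1299, 3.5635, 674]
  top [0.4967, 0.1355, 0.1007, 0.129, -0.8256, 952]
  top [0.4435, 0.3426, 0.0989, 0.1265, 7.1476, 1239]
  top [0.4352, 0.5599, 0.0168, 0.0561, -62.2958, 62]
t 6.68 p [ 0.4752 -0.1222  0.0267] F [-4.68  2.31  5.27] theta 4.66
turn [-0.0014  0.0024  0.0006]
```

Request:
apply_moves(claw=[0,0,0,0,0], travel=[[0.01,0,0],[0.02,0,0],[0.03,0,0],[0.04,0,0],[0.05,0,0]], turn=[[0,0,0],[0,0,0],[0,0,0],[0,0,0],[0,0,0]])

```text
t: 7.1
tcp_pos: [0.512, -0.1187, 0.0265]
tool_rot: [0.999, 0.041, -0.007, -0.003]
force: [-12.6, -1.8, 8.4]
finger_gap: 0.498
gripper_force: 6.1
```

Request:
apply_moves(claw=[0,0,0,0,0], travel=[[0.008,0,0],[0.016,0,0],[0.024,0,0],[0.03,0,0],[0.036,0,0]], turn=[[0,0,0],[0,0,0],[0,0,0],[0,0,0],[0,0,0]])

```text
t: 7.52
tcp_pos: [0.5408, -0.1168, 0.0265]
tool_rot: [0.999, 0.041, -0.007, -0.002]
force: [-12.4, -1.2, 9.7]
finger_gap: 0.501
gripper_force: 6.3
```

```bash
python3 f.py; python3 look.py|grep top; python3 go.py
```

```text
[ 0.543  -0.117   0.0265] [-7.96  0.04  5.62] [2.16 0.59 2.08] [  0.41 -41.96 -13.07   0.44  -1.9    0.11]
  top [0.5083, -0.3421, 0.0357, 0.0895, -22.4742, 71]
  top [0.5958, -0.1139, 0.1199, 0.1252, 5.0684, 664]
  top [0.4987, 0.139, 0.1022, 0.1241, -1.1117, 806]
  top [0.4453, 0.344, 0.1039, 0.1227, 8.183, 1021]
  top [0.4048, 0.5824, 0.0306, 0.0677, 10.0542, 71]
  top [0.4615, -0.315, 0.0996, 0.1316, 5.5603, 559]
  top [0.5941, -0.115, 0.1173, 0.1282, 3.5559, 648]
  top [0.4968, 0.1364, 0.101, 0.1277, -1.1954, 952]
  top [0.443, 0.3442, 0.0996, 0.1243, 8.0882, 1240]
  top [0.4289, 0.5613, 0.0236, 0.0628, -74.7751, 69]
t 7.92 p [ 0.5429 -0.117   0.0265] F [-7.67  0.14  4.61] theta 4.65
turn [-0.0013  0.003   0.0006]
```

Request:
apply_moves(claw=[0,0,0,0,0], travel=[[0.005,0,0],[0.01,0,0],[0.014,0,0],[0.017,0,0],[0.019,0,0]], turn=[[0,0,0],[0,0,0],[0,0,0],[0,0,0],[0,0,0]])

```text
t: 8.33
tcp_pos: [0.5562, -0.1158, 0.0265]
tool_rot: [0.999, 0.041, -0.007, -0.002]
force: [-12.3, -1.5, 8.8]
finger_gap: 0.501
gripper_force: 5.9
```

Request:
apply_moves(claw=[0,0], travel=[[0.002,0,0],[0.004,0,0]], turn=[[0,0,0],[0,0,0]])

```text
t: 8.5
tcp_pos: [0.558, -0.1155, 0.0265]
tool_rot: [0.999, 0.041, -0.008, -0.002]
force: [-17.2, -3.0, 12.9]
finger_gap: 0.499
gripper_force: 8.3
```

Request:
apply_moves(claw=[0,0,0], travel=[[0.002,0,0],[0.004,0,0],[0.004,0,0]], turn=[[0,0,0],[0,0,0],[0,0,0]])

```text
t: 8.75
tcp_pos: [0.5577, -0.1154, 0.0265]
tool_rot: [0.999, 0.041, -0.012, -0.003]
force: [-20.2, -4.9, 13.9]
finger_gap: 0.502
gripper_force: 10.2
```

```bash
python3 f.py
```

```text
[ 0.5578 -0.1154  0.0265] [-19.86  -4.07  13.97] [0.49 0.48 0.32] [  4.92 -39.56 -18.1    2.17  -4.52  -0.21]
```

The tool has stopped at a steady 20 N, so b is against the rail. I'm backing off to check it.

Request:
apply_moves(claw=[0,0,0,0,0], travel=[[-0.01,0,0],[-0.05,0,0],[-0.09,0,-0.02],[-0.1,0,-0.07],[-0.1,0,-0.12]], turn=[[0,0,0],[0,0,0],[0,0,0],[0,0,0],[0,0,0]])

```text
t: 9.47
tcp_pos: [0.4844, -0.1219, 0.122]
tool_rot: [0.999, 0.039, -0.004, -0.002]
force: [1.1, -0.4, -0.3]
finger_gap: 0.497
gripper_force: 0.0
```

```bash
python3 f.py;python3 look.py
python3 - <<'E'
from h import *;from station import manip
for n in("scene","side"):
    d=manip.snapshot(n)
    if n=="side":cv2.imwrite('pics/s2.png',cv2.resize(d['pixels'][100:320,120:320,::-1],None,fx=2.7,fy=2.7,interpolation=cv2.INTER_CUBIC))
    P=cloud(d).reshape(-1,3);q=P-[.6695,.0015,0];th=np.radians(4.55);c,s=np.cos(th),np.sin(th)
    X=q[:,0]*c+q[:,1]*s;Y=-q[:,0]*s+q[:,1]*c
    m=(P[:,2]>.068)&(P[:,2]<.078)&(X>-.13)&(X<.02)&(Y>-.2)&(Y<-.03)
    # back edge of carton top relative to rail axis, per lateral bin
    for lo in np.arange(Y[m].min(),Y[m].max(),.02):
        k=m&(Y>=lo)&(Y<lo+.02)
        if k.sum()>5:print(n,round(lo,3),'front',X[k].min().round(4),'back',X[k].max().round(4))
E
```

```text
[ 0.4895 -0.1235  0.123 ] [ 0.59 -0.26  0.69] [1.04 0.17 1.65] [ -0.05 -37.89 -12.68  -0.    -0.05   0.  ]
scene
  top [0.4652, -0.3173, 0.098, 0.1311, 4.4799, 370]
  top [0.619, -0.1111, 0.1023, 0.1237, 4.5764, 653]
  top [0.4989, 0.1381, 0.1024, 0.1245, -0.0837, 812]
  top [0.4452, 0.3446, 0.1031, 0.122, 8.256, 1022]
  top [0.4047, 0.5792, 0.0296, 0.0678, 17.7005, 75]
  mid [0.6217, -0.0008, 0.1198, 0.9973, 4.53, 1482]
side
  top [0.4526, -0.3163, 0.0819, 0.1342, 4.8433, 423]
  top [0.6177, -0.1121, 0.1012, 0.1345, 4.7904, 688]
  top [0.4969, 0.1351, 0.1014, 0.1295, -0.2158, 952]
  top [0.4434, 0.3435, 0.0989, 0.1264, 7.0745, 1248]
  top [0.4239, 0.5598, 0.0242, 0.0626, -88.7238, 68]
  mid [0.619, -0.0033, 0.1217, 1.0021, 4.5414, 1437]
scene -0.17 front -0.1089 back -0.0088
scene -0.15 front -0.1082 back -0.0095
scene -0.13 front -0.1101 back -0.01
scene -0.11 front -0.1089 back -0.0089
scene -0.09 front -0.1077 back -0.0083
scene -0.07 front -0.1094 back -0.0091
scene -0.05 front -0.1074 back -0.0117
side -0.175 front -0.1103 back -0.0108
side -0.155 front -0.1114 back -0.0125
side -0.135 front -0.1095 back -0.0117
side -0.115 front -0.1114 back -0.0108
side -0.095 front -0.1097 back -0.011
side -0.075 front -0.1109 back -0.0121
side -0.055 front -0.1093 back -0.0112
```

View pics/s2.png

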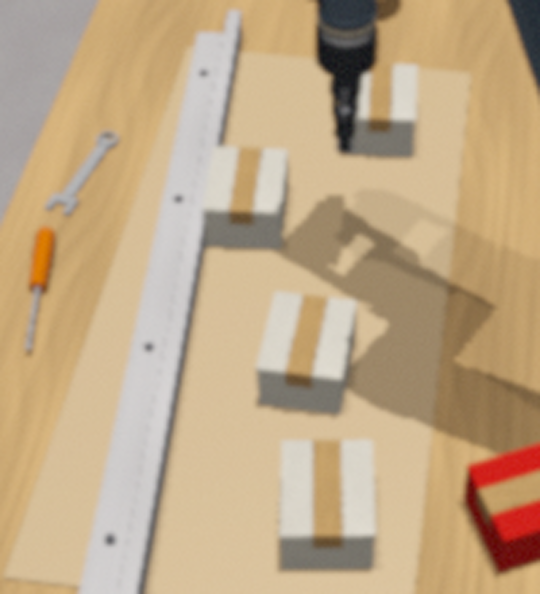

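The picture shows carton b at (245,195) flush against the rail. Its back edge lies on the rail's front face to within about 1 mm, and its angle agrees with the rail's to about 0.2°. The other three are upright, a has shifted about 2 cm, and the gripper is clear.

```bash
python3 -c "
from station import manip
print(manip.sign_off())"
```

```text
the job is handed in; nothing more can be done
None
```

Carton b, the second from the right, was the heavy one; it now stands flat against the rail, carton a is about 2 cm from where it stood, c and d were never touched, and the job is handed in.

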